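# Unlock the lantern's swivel and aim it at the radio

### The job

The solar lantern's swivel stand is locked by a steel pin: draw the pin out along its slanted bore and park it in the open side notch at the end of the same slanted bar, its collar resting flat on the bar. Then turn the lantern on its swivel until its lens points at the middle of the radio casing, so the radio can be worked on. Let go of everything and leave the radio and the other loose things where they are.

Things in the scene. Friction and masses are not known exactly. Their poses are not given: they have to be found in the camera images.
- stand: fixed grey swivel stand. Origin on the lantern's vertical turning axis at sill level; x points from the pin side to the far side, y along the slanted bar from bore to notch. Base plates 10 mm thick: one under the bar (x -126 to -40, y -70 to +100 mm), one under the lantern (to x +52, y -55 to +55 mm)
- rack: slanted aluminium bar on the stand. Origin: centre of the bore's mouth in its upper face (stand frame x -65, y 0, z 75 mm). z points out of the bore, leaning 25 degrees to the stand's -x; x up the slope; y level along the bar to the notch. Bar: y -25 to +97, x -20 to +20, z -20 to 0 mm. Bore 18 mm wide, right through. A 4 mm high ledge at x -15.5 holds the pin's collar over the bore
- notch (a point): parking place, on the bar's upper face, 74 mm along the rack's y from the bore; same axes as the rack. The notch forks the bar's +y end, right through: 13 mm wide (x), closed end 12 mm behind this point, straight to 12 mm ahead (+y), then flared to its open end 23 mm ahead. The shaft may stand up to 7 mm nearer the closed end or 10 mm nearer the open end
- pin: loose steel lock pin, about 90 g. Origin: centre of the collar's underside; z towards the grip tab, at the start along the rack's z, with the collar on the bar and the shaft down the bore. Shaft 9 mm diameter. Collar 28 mm diameter, z 0 to 5 mm. Flat grip tab z 5 to 43 mm, 14 mm thick (pin's y), 24 mm wide (pin's x)
- pin_tip (a point): lower end of the pin, 54 mm below the collar's underside. The last 13 mm are a 16 mm bulb that passes the bore but not the notch from above: bring the shaft in from the notch's open end. At the start it stands between two lugs of the swivel plate and blocks the swivel; it must rise 54 mm along the pin to leave the bar
- lantern: green lantern on a steel swivel plate of 92 mm diameter, turning about its own vertical z axis (origin on the axis at sill level); x points out of the lens, at the start along the stand's x. Body up to 62 mm diameter and 112 mm height. Free of the pin it turns up to 100 degrees either way against light friction (0.06 N m) and stays where left
- cap (a point): middle of the lantern's round ribbed cap, on the turning axis 130 mm above the sill: about 53 mm diameter, from 112 to 148 mm height, to turn the lantern by; a grey button on top reaches 153 mm and a raised rib on top points the way of the lens
- lens (a point): centre of the lens: front of a round snout of 38 mm diameter, 42 mm from the turning axis, 71 mm above the sill
- radio: black plastic radio casing standing upright, 50 x 140 x 85 mm with a thin handle bow to 108 mm; origin under its centre, x through its thin side. To the left or right of the sill's far part
- radio_mid (a point): middle of the radio casing, 42 mm above the sill
- bowl: blue plastic bowl, 120 mm across the rim, 50 mm high; origin under its centre. A bystander
- jar: small glass jar of 56 mm diameter, 75 mm high, upright; origin under its centre. A bystander
- mug: white mug, 76 mm across, 90 mm high, handle on its +y side; origin under its centre. A bystander
- battery: dark round battery cell standing upright, 34 mm diameter, 61 mm high; origin under its centre. A bystander beside the stand
- screwdriver: screwdriver lying flat, 170 mm long, beside the stand. A bystander
- teaspoon: steel teaspoon lying flat, 140 mm long. A bystander
- radio_back: flat black back cover of the radio, 85 x 140 x 12 mm, lying flat; origin under its centre. A bystander
Things that resemble listed ones, but are neither listed nor needed, are in the scene too. What is shaped like the stand but turquoise or yellow is not meant. What is shaped like the pin but black is not meant.

How it is judged (in metres and radians):
On the way, in this order (a step that is already met when the one before it is completed fails the run):
1. the pin is drawn out of the bore (at least 45 mm along its axis) (z of pin in the frame of rack above 0.045 m), for 0.1 s.
2. the pin is parked in the side notch and let go, its collar on the bar (x of pin in the frame of notch between -0.008 and 0.008 m and y of pin in the frame of notch between -0.01 and 0.012 m and z of pin in the frame of notch between -0.004 and 0.005 m and angle between the z axis of pin and the z axis of rack, either way round below 0.2 rad and contact force between the fingers and pin below 0.1 N), for 0.2 s.
3. the lantern's lens points at the middle of the radio (y of radio_mid in the frame of lantern between -0.05 and 0.05 m and x of radio_mid in the frame of lantern above 0.1 m), for 0.2 s.
At the end, for the whole second after the job is handed in: Pin let go and at rest in the side notch: within 8 mm across and -10 to +12 mm along it from the notch point, collar -4 to +5 mm from the bar, within 0.2 rad of square. Lantern at rest, its lens axis passing within 50 mm, seen from above, of the middle of the radio in front of it (all of step 2 and all of step 3 and linear speed of pin below 0.02 m/s and angular speed of lantern below 0.05 rad/s); the robot touches nothing.
It fails at once if the radio is pushed more than 25 mm (distance of radio from where it was at the start of the episode above 0.025 m).
It fails at once if another loose thing is pushed more than 30 mm (distance of any of bowl, jar, mug, battery, screwdriver, teaspoon, radio_back from where it was at the start of the episode above 0.03 m).
It also fails if it takes over 51 s, if anything falls off the work surface, if the arm or the gripper's body presses on something with over 40 N, if the wrist force passes 120 N, or if a joint passes its speed limit or range.

### The arm

A 6-joint arm with a two-finger parallel gripper is mounted at the origin on the work surface. World frame = base frame: x ahead of the robot, y to its left, z up, the work surface at z = 0. Lengths are in m, angles in degrees, forces in N, time in s.
With the tool pointing down it reaches from about 0.35 to 0.875 m from the base axis. Payload 4.2 kg.
Tool frame: the origin (TCP) lies at the very end of the fingers, on their centre line; the grasp point (between the pads) lies 19 mm behind it; z points along the fingers, y is the direction in which the jaws open and shut (so a half turn about z gives the same grasp; the last joint's range is limited). The gripper opens to 87 mm and grips with 3 to 60 N. Pads are 19 mm wide; open, the fingers measure 117 mm over their backs; the gripper's body (75 mm by 190 mm) begins 51 mm behind the grasp point.
Start: joints at [85.634, 22.042, 0.453, 0, -68.411, -14.817], TCP at [0.205, 0.59, 0.223] pointing down, gripper open.
Joint ranges: [-179.83, 179.83], [-69.29, 118.12], [-61.27, 80.66], [-181.25, 117.63], [-171.15, -9.14], [-177.46, 177.46]. Speed limits (degrees/s): [159.86, 159.86, 180, 180, 180, 180].

### API

Orientations are given as a 3x3 rotation matrix whose columns are the frame's x, y, z axes.
In Python, from station import r, imaging gives the robot as it stands. The module is installed in compiled form; this text tells all that it offers.
- The arm moves only by the tool move_arm, never from a script. Its argument "motion" is one flat list of numbers, 7 for each row, row after row: the shift along the tool's x, y, z in units of 40 mm (1.0 is 40 mm), then the turn, a rotation vector about the tool's x, y, z in units of 5 degrees (1.0 is 5 degrees), then the gripper's target within -1 to 1 (shut at 1, half-way at 0, fully open at -1). In form: [dx, dy, dz, wx, wy, wz, gripper, dx, dy, dz, wx, wy, wz, gripper, ...]. A call has 1 to 20 rows; each row is the pose to reach, as a shift and turn from the pose measured when the call began, along the tool's axes at that moment; what a row does not reach only later rows make up. A row lasts 1/12 s, in which the tool goes at most 41.7 mm and 7.16 degrees, less where a joint would pass 70% of its speed; a pose out of reach is approached as far as the arm can. A call with a gripper value outside its range is refused whole. The fingers move at their own pace and stop on an object; the grip force is fixed at half the most. Time passes only in rows, so rows that repeat a pose let the fingers close. It gives the time, the measured TCP pose, the force and the opening at its end, in the units of the state.
- r.sense(): the state, without advancing time (a new reading comes with each control period).
- imaging.capture(name): name is "scene" or "top"; returns the picture (420x560x3 uint8, blue, green, red); there is no depth.
- imaging.camera_params(name): a dict with "intrinsics" (3x3 intrinsics, pixels), "k1" (the pictures are not rectified: a ray, as slopes to the right and down, at radius r is drawn at 1 + k1 r^2 times it, then the intrinsics apply), "world_from_camera" (4x4, takes a point from camera to world coordinates). Camera axes: x right, y down, z forward; pixel columns grow to the right and rows downward; lengths in m; the calibration is good to about 2 mm. A picture is of the moment at which its call begins. camera_params takes no time and is no camera call.
- r.finish_job(): hands the job in, once; it reports no verdict.
The state is a dict: "time_s": time; "joints": joint angles; "joint_velocities": joint speeds; "effort": joint torques, N m; "tcp_pos": TCP position; "ee_rot": TCP orientation; "wrist_force": force on the tool from outside, world axes, zero at the start; "moment": the same for the moment, N m; "gripper_width": opening from 0.0 (shut) to 1.0 (fully open).
Only numpy, scipy, OpenCV 4.12 (cv2) and the standard library are available. Lean on these libraries where they do the work, as an engineer would, in place of code of your own. Each camera call takes 0.05 s, during which the arm holds its last target.

## Working session

There is one attempt and no reset: what is moved stays moved. The work goes in short steps, Python scripts to look and compute and a tool call to move; the robot and the scene stay as the last step left them, time stands still between calls to the robot, and variables do not carry over. Pictures are saved under pics/ and viewed, and the job is handed in when it is done.

Besides the shell and the picture viewer there is one more tool, called after "Emit:" in YAML: its name, and indented under it one key for each argument. move_arm: Moves the arm, as the interface text tells. Its arguments: {"type":"object","properties":{"motion":{"type":"array","items":{"type":"number"}}},"required":["motion"]}

```bash
mkdir -p pics; python3 - <<'E'
from station import r, imaging
import cv2, numpy as np
for n in("scene","top"):
    im=imaging.capture(n); cv2.imwrite(f"pics/{n}0.png",im)
    p=imaging.camera_params(n); print(n,p["intrinsics"],p["k1"],p["world_from_camera"])
print(r.sense())
E
```

```text
scene [[458.73762752   0.         286.80727692]
 [  0.         458.73762752 210.11273617]
 [  0.           0.           1.        ]] -0.05778549002507751 [[-0.79371583  0.48326657 -0.36941657  1.04162202]
 [ 0.60805445  0.61348628 -0.50388924  0.63064621]
 [-0.01688082 -0.62457026 -0.78078616  1.0993797 ]
 [ 0.          0.          0.          1.        ]]
top [[494.03890848   0.         278.33623392]
 [  0.         494.03890848 205.56035476]
 [  0.           0.           1.        ]] -0.06559877262618383 [[ 0.01876107 -0.98277863  0.18383196  0.26182516]
 [-0.99980466 -0.01958447 -0.00266434 -0.04344341]
 [ 0.00621871 -0.18374606 -0.98295407  1.61807407]
 [ 0.          0.          0.          1.        ]]
{'time_s': 0.1, 'joints': array([ 8.56344783e+01,  2.20883960e+01,  3.89271252e-01, -2.30865713e-02,
       -6.84095698e+01, -1.48176345e+01]), 'joint_velocities': array([-0.03466464, -0.10296389,  0.25681474,  0.12293393,  0.01956343,
        0.12006215]), 'effort': array([-5.59729251e-04, -3.91687524e+01,  1.87936020e+01,  4.23195764e+00,
        1.34506155e-02, -7.77788978e-05]), 'tcp_pos': array([0.2051771 , 0.58982175, 0.22156461]), 'ee_rot': array([[ 9.44424195e-01, -3.28728873e-01, -5.17980295e-04],
       [-3.28729258e-01, -9.44422365e-01, -1.86302546e-03],
       [ 1.23238085e-04,  1.92976160e-03, -9.99998130e-01]]), 'wrist_force': array([ 0.72331539, -0.53696422,  0.03697777]), 'moment': array([ 0.00677957, -0.0189626 , -0.00259218]), 'gripper_width': 1.0004083797941785}
```

View pics/scene0.png

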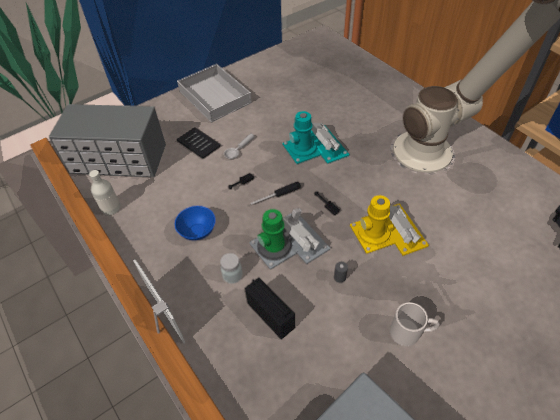

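View pics/top0.png

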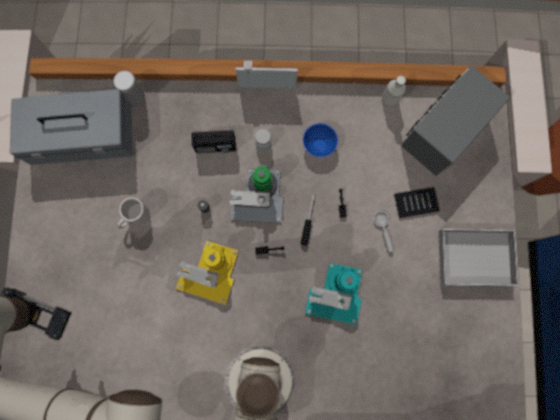

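Three stands: grey with green lantern (scene 273,230; top 262,180), turquoise (scene 303,135; top 345,285), yellow (scene 378,215; top 213,265). The grey/green one fits the description. The black pin-shaped pieces (scene 241,182 and 327,202) are decoys. I'll enlarge to confirm this.

```bash
python3 - <<'E'
import cv2
a=cv2.imread("pics/scene0.png")[180:345,205:365]; b=cv2.imread("pics/top0.png")[120:235,185:345]
cv2.imwrite("pics/c_s.png",cv2.resize(a,None,fx=3.6,fy=3.6,interpolation=cv2.INTER_CUBIC)); cv2.imwrite("pics/c_t.png",cv2.resize(b,None,fx=5,fy=5,interpolation=cv2.INTER_CUBIC))
E
```

```text
(no output)
```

View pics/c_s.png

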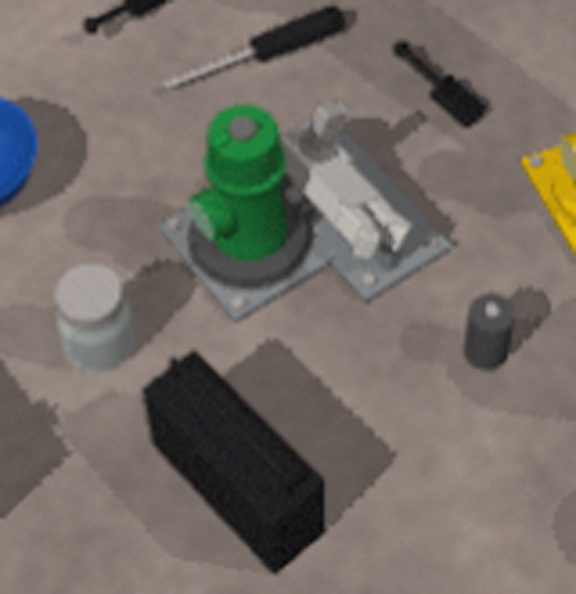

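View pics/c_t.png

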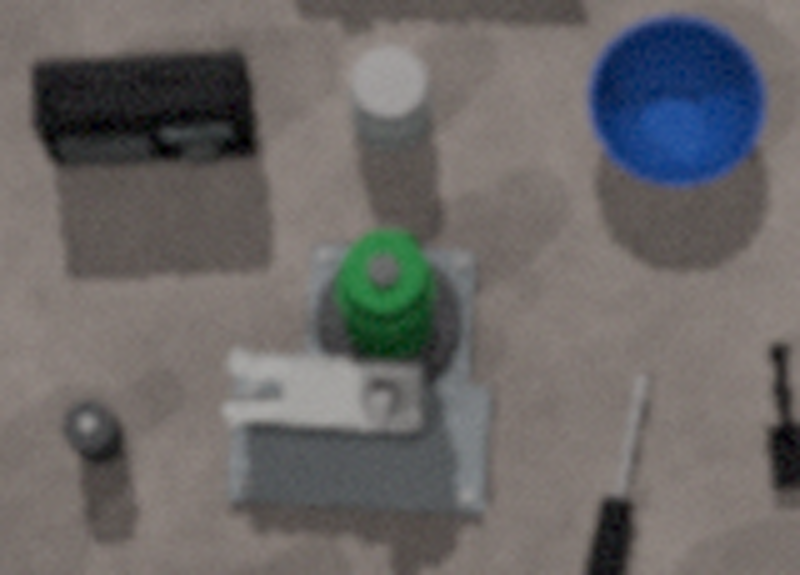

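```bash
cat > h.py <<'E'
import numpy as np, cv2
from station import r, imaging
P={n:imaging.camera_params(n) for n in("scene","top")}
def proj(n,X):
    p=P[n];T=p["world_from_camera"];c=(np.atleast_2d(X)-T[:3,3])@T[:3,:3]
    s=c[:,:2]/c[:,2:];s=s*(1+p["k1"]*(s**2).sum(1,keepdims=True))
    K=p["intrinsics"];return s*[K[0,0],K[1,1]]+K[:2,2]
def ray(n,uv):
    p=P[n];u=cv2.undistortPoints(np.array([[uv]],float),p["intrinsics"],np.array([p["k1"],0,0,0,0.]))[0,0] 
    T=p["world_from_camera"];return T[:3,3],T[:3,:3]@np.array([u[0],u[1],1])
def onz(n,uv,z):
    o,d=ray(n,uv);return o+d*(z-o[2])/d[2]
def Rz(a):
    c,s=np.cos(a),np.sin(a);return np.array([[c,-s,0],[s,c,0],[0,0,1.]])
b=np.radians(25)
RACK=np.array([[np.cos(b),0,-np.sin(b)],[0,1,0],[np.sin(b),0,np.cos(b)]])
E
python3 - <<'E'
from h import *
from scipy.optimize import least_squares
T=lambda p:np.array([185+p[0]/5-.4,120+p[1]/5-.4]); S=lambda p:np.array([205+p[0]/3.6-.36,180+p[1]/3.6-.36])
c=[("top",T((230,508)),(-.126,.1,.01)),("top",T((487,515)),(-.126,-.07,.01)),("top",T((475,252)),(.052,-.055,.01)),("top",T((313,247)),(.052,.055,.01)),("top",T((383,268)),(0,0,.153)),
("scene",S((163,228)),(.052,-.055,.01)),("scene",S((237,318)),(.052,.055,.01)),("scene",S((367,300)),(-.04,.1,.01)),("scene",S((453,242)),(-.126,.1,.01)),("scene",S((243,127)),(0,0,.153))]
for n,u,X in c: print(n,u,X,onz(n,u,X[2]))
def f(q): return np.concatenate([proj(n,Rz(q[2])@np.array(X)+[q[0],q[1],0])[0]-u for n,u,X in c])
s=least_squares(f,[.65,0,0]);print(s.x,np.degrees(s.x[2]));print(s.fun.reshape(-1,2).round(1))
q=s.x;o=np.array([q[0],q[1],0]);R=Rz(q[2])
B=o+R@[-.065,0,.075];RR=R@RACK
print("bore",B,"rack",RR.round(4));print("notch",B+RR@[0,.074,0])
for n in P: # overlay
    im=cv2.imread(f"pics/{n}0.png")
    pts={"grip":B+RR@[0,0,.043],"collar":B,"notch":B+RR@[0,.074,0]}
    bar=[B+RR@np.array(v) for v in [(-.02,-.025,0),(.02,-.025,0),(.02,.097,0),(-.02,.097,0)]]
    f=4;c0=proj(n,o)[0]-[75,55]
    im=cv2.resize(im[int(c0[1]):int(c0[1])+140,int(c0[0]):int(c0[0])+160],None,fx=f,fy=f)
    w=lambda X:tuple(((proj(n,X)[0]-c0.astype(int)+.5)*f).astype(int).tolist())
    for v in pts.values(): cv2.circle(im,w(v),3,(0,0,255),-1)
    for i in range(4): cv2.line(im,w(bar[i]),w(bar[(i+1)%4]),(0,255,255),1)
    for X,Y in [((-.126,-.07),(-.126,.1)),((-.126,.1),(-.04,.1)),((.052,-.055),(.052,.055))]: cv2.line(im,w(o+R@[*X,.01]),w(o+R@[*Y,.01]),(255,0,255),1)
    cv2.circle(im,w(o+[0,0,.153]),3,(255,0,0),-1)
    cv2.imwrite(f"pics/ov_{n}.png",im)
# radio
for u in [(192,132.5),(233,131),(194,151.5),(236,150)]: print("radio",u,onz("top",u,.085),onz("top",u,0))
E
```

```text
top [230.6 221.2] (-0.126, 0.1, 0.01) [0.50706526 0.10834152 0.01      ]
top [282.  222.6] (-0.126, -0.07, 0.01) [ 0.5057752  -0.06092621  0.01      ]
top [279.6 170. ] (0.052, -0.055, 0.01) [ 0.68410221 -0.04976586  0.01      ]
top [247.2 169. ] (0.052, 0.055, 0.01) [0.68538029 0.0590972  0.01      ]
top [261.2 173.2] (0, 0, 0.153) [0.63532807 0.00681003 0.153     ]
scene [249.91777778 242.97333333] (0.052, -0.055, 0.01) [ 0.68355318 -0.041916    0.01      ]
scene [270.47333333 267.97333333] (0.052, 0.055, 0.01) [0.6864018  0.06238771 0.01      ]
scene [306.58444444 262.97333333] (-0.04, 0.1, 0.01) [0.59756074 0.11132441 0.01      ]
scene [330.47333333 246.86222222] (-0.126, 0.1, 0.01) [0.50995274 0.11143376 0.01      ]
scene [272.14       214.91777778] (0, 0, 0.153) [0.63388991 0.00889249 0.153     ]
[ 0.63341303  0.0081961  -0.0173833 ] -0.9959898222240865
[[-0.6 -0.6]
 [-0.4 -0.1]
 [-0.6 -0.1]
 [-0.9 -0.3]
 [-0.5  0.6]
 [-1.4 -1.1]
 [-0.  -0. ]
 [ 0.1 -1. ]
 [-0.  -0.4]
 [-0.  -0.3]]
bore [0.56842285 0.00932596 0.075     ] rack [[ 0.9062  0.0174 -0.4226]
 [-0.0158  0.9998  0.0073]
 [ 0.4226  0.      0.9063]]
notch [0.56970915 0.08331478 0.075     ]
radio (192, 132.5) [0.78480033 0.23787908 0.085     ] [0.81379625 0.25347677 0.        ]
radio (233, 131) [0.79234555 0.10450829 0.085     ] [0.82175981 0.11271134 0.        ]
radio (194, 151.5) [0.72062864 0.22794281 0.085     ] [0.74606661 0.24298959 0.        ]
radio (236, 150) [0.72820192 0.09243077 0.085     ] [7.54059792e-01 9.99641969e-02 2.22044605e-16]
```

View pics/ov_top.png

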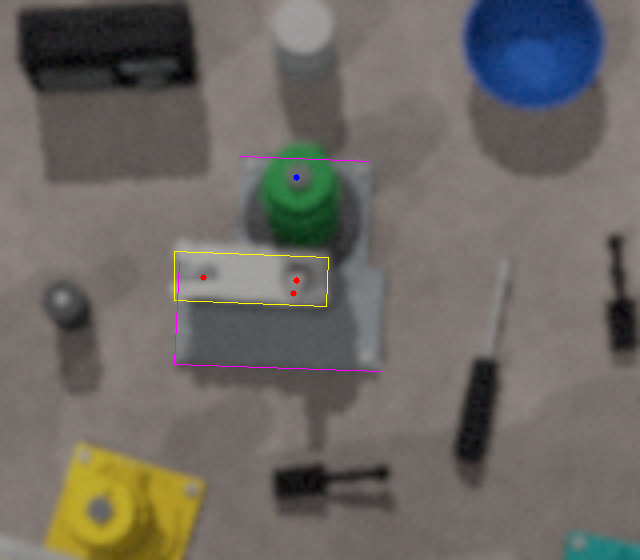

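View pics/ov_scene.png

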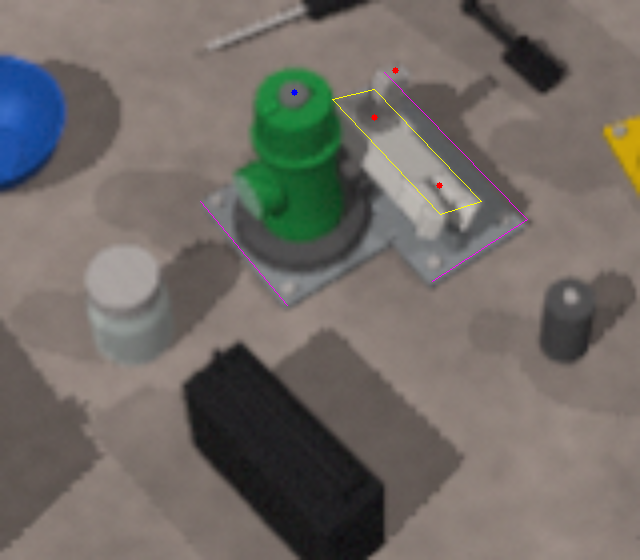

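```bash
cat > ov.py <<'E'
from h import *
import sys
def draw(q,src,tag,f=8,half=(48,36),pin=None,ctr=(0,.035,0)):
    o=np.array([q[0],q[1],0]);R=Rz(q[2]);B=o+R@[-.065,0,.075];RR=R@RACK
    out=[]
    for n in P:
        im=src[n];c0=(proj(n,B+RR@np.array(ctr))[0]-half).astype(int)
        im=cv2.resize(im[c0[1]:c0[1]+2*half[1],c0[0]:c0[0]+2*half[0]],None,fx=f,fy=f,interpolation=cv2.INTER_CUBIC)
        w=lambda L,O=B,M=RR:((proj(n,np.array([O+M@np.array(v) for v in L]))-c0+.5)*f).astype(np.int32).reshape(-1,1,2)
        for L,cl in [([(-.02,-.025,0),(.02,-.025,0),(.02,.097,0),(-.02,.097,0)],(0,255,255)),([(.02,-.025,0),(.02,.097,0),(.02,.097,-.02),(.02,-.025,-.02)],(255,255,0)),
          ([(-.0065,.097,0),(-.0065,.062,0),(.0065,.062,0),(.0065,.097,0)],(0,0,255))]:
            cv2.polylines(im,[w(L)],True,cl,1)
        t=np.linspace(0,2*np.pi,40)
        p=np.array(pin if pin is not None else (0,0,0))
        cv2.polylines(im,[w([p+(.014*np.cos(a),.014*np.sin(a),.005) for a in t])],True,(255,0,255),1)
        for z in(.005,.043): cv2.polylines(im,[w([p+(a*.012,c*.007,z) for a,c in((1,1),(1,-1),(-1,-1),(-1,1))])],True,(0,255,0) if z>.01 else (0,128,0),1)
        cv2.imwrite(f"pics/{tag}_{n}.png",im)
E
python3 - <<'E'
from ov import *
draw([.6334,.0082,-.01738],{n:cv2.imread(f"pics/{n}0.png") for n in P},"ov2")
E
```

```text
(no output)
```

View pics/ov2_top.png

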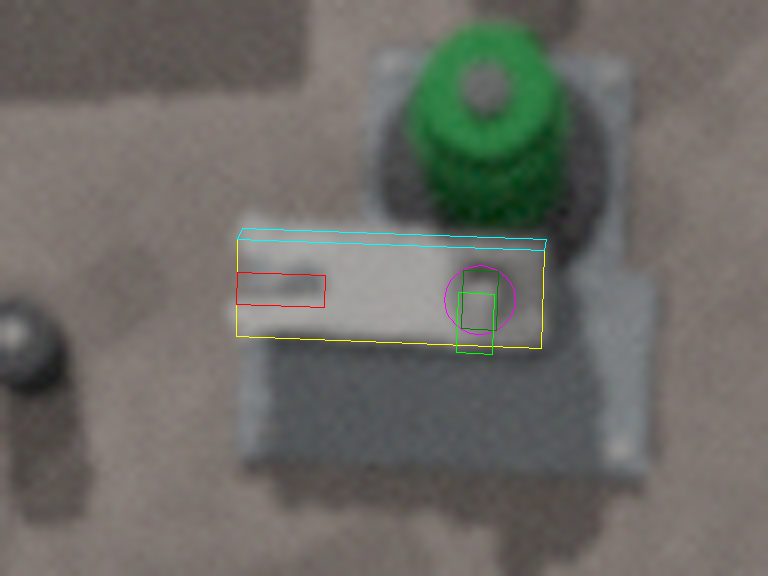

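View pics/ov2_scene.png

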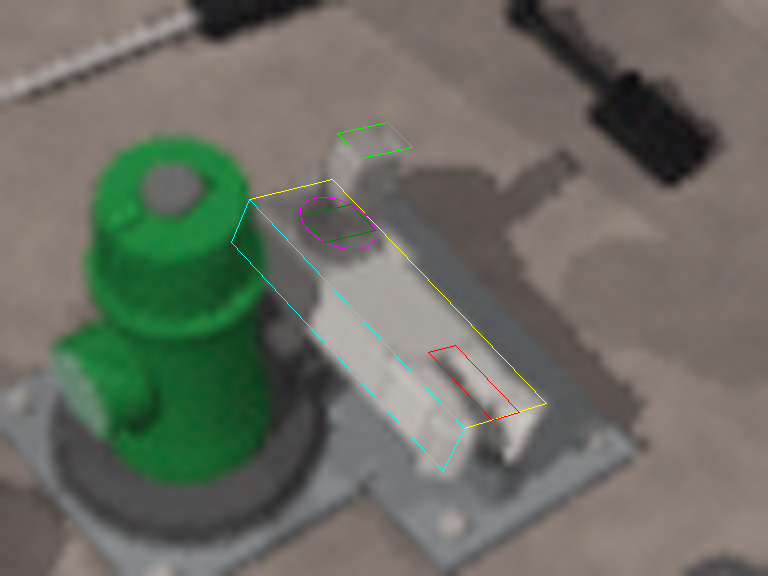

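The grey stand is confirmed. The overlay fits both views within about 1–1.5 px; the bar looks 2–3 mm further in +x. Collar in the crop: top ≈(478,285), scene ≈(340,222). Tab top in scene: ≈(370,145). Next I work out the approach.

```bash
cat >> h.py <<'E'
from scipy.spatial.transform import Rotation as Ro
Q=np.array([.6354,.0080,-.01738])
O=np.array([Q[0],Q[1],0]);SR=Rz(Q[2]);B=O+SR@[-.065,0,.075];RR=SR@RACK
RT=np.column_stack([RR[:,0],-RR[:,1],-RR[:,2]])
def mv(p,R,s=None):
    s=s or r.sense();R0=s["ee_rot"]
    return np.r_[R0.T@(np.array(p)-s["tcp_pos"])/.04,np.degrees(Ro.from_matrix(R0.T@R).as_rotvec())/5].round(3)
E
python3 - <<'E'
from h import *
p=B+RR@[0,0,.12];print(p)
print(mv([.36,.32,.30],RT)); print(mv(p+[-.02,0,.06],RT)); print(mv(p,RT))
E
```

```text
[0.51970328 0.01001101 0.18375693]
[ 5.873  5.102 -1.95   0.816  4.96  -3.576]
[11.719 11.27  -0.532  0.816  4.96  -3.576]
[12.191 11.103  0.968  0.816  4.96  -3.576]
```

Emit:
move_arm:
  motion: [5.87, 5.1, -1.95, 0.816, 4.96, -3.576, -1, 5.87, 5.1, -1.95, 0.816, 4.96, -3.576, -1, 5.87, 5.1, -1.95, 0.816, 4.96, -3.576, -1, 5.87, 5.1, -1.95, 0.816, 4.96, -3.576, -1, 5.87, 5.1, -1.95, 0.816, 4.96, -3.576, -1, 5.87, 5.1, -1.95, 0.816, 4.96, -3.576, -1, 5.87, 5.1, -1.95, 0.816, 4.96, -3.576, -1, 5.87, 5.1, -1.95, 0.816, 4.96, -3.576, -1, 11.72, 11.27, -0.53, 0.816, 4.96, -3.576, -1, 11.72, 11.27, -0.53, 0.816, 4.96, -3.576, -1, 11.72, 11.27, -0.53, 0.816, 4.96, -3.576, -1, 11.72, 11.27, -0.53, 0.816, 4.96, -3.576, -1, 11.72, 11.27, -0.53, 0.816, 4.96, -3.576, -1, 11.72, 11.27, -0.53, 0.816, 4.96, -3.576, -1, 11.72, 11.27, -0.53, 0.816, 4.96, -3.576, -1, 11.72, 11.27, -0.53, 0.816, 4.96, -3.576, -1, 11.72, 11.27, -0.53, 0.816, 4.96, -3.576, -1, 12.19, 11.1, 0.97, 0.816, 4.96, -3.576, -1, 12.19, 11.1, 0.97, 0.816, 4.96, -3.576, -1, 12.19, 11.1, 0.97, 0.816, 4.96, -3.576, -1]

```text
time_s: 1.77
tcp_pos: [0.5171, 0.0076, 0.1782]
ee_rot: [[0.91, -0.02, 0.413], [-0.017, -1.0, -0.012], [0.413, 0.004, -0.911]]
wrist_force: [-0.7, -1.0, -0.4]
gripper_width: 1.0
```

```bash
python3 - <<'E'
from h import *
for n in P:
    im=imaging.capture(n); c=(proj(n,B)[0]-[80,60]).astype(int)
    cv2.imwrite(f"pics/a1_{n}.png",cv2.resize(im[c[1]:c[1]+120,c[0]:c[0]+160],None,fx=5,fy=5,interpolation=cv2.INTER_CUBIC))
s=r.sense();print(s["time_s"],s["tcp_pos"],s["wrist_force"],(RT.T@s["ee_rot"]).round(3))
print(mv(B+RR@[0,0,.011],RT))
E
```

```text
1.8667 [0.51926671 0.00954544 0.18310614] [ 0.0943292  -0.1902086   0.26404203] [[ 1.     0.    -0.002]
 [-0.     1.     0.001]
 [ 0.002 -0.001  1.   ]]
[ 2.200e-02 -1.600e-02  2.715e+00  1.700e-02  2.400e-02  2.000e-03]
```

View pics/a1_scene.png

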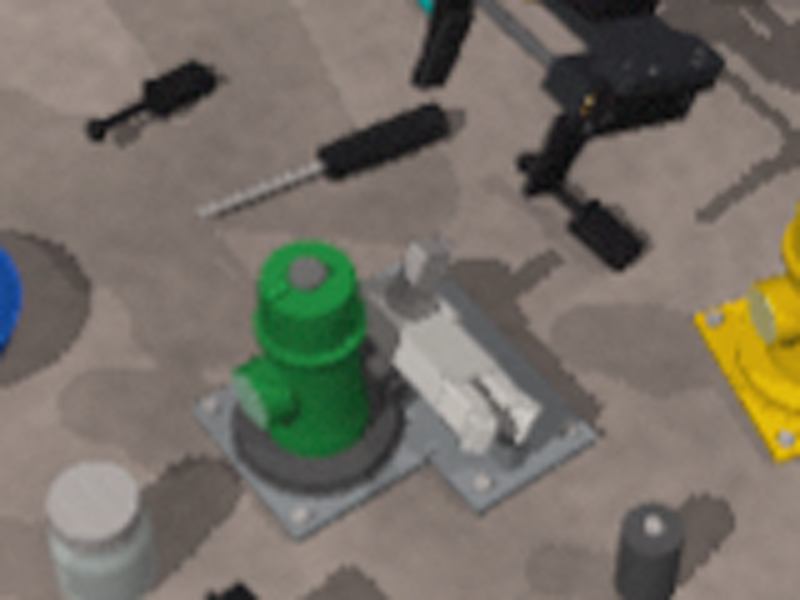

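The fingers are at crop (430,70) and (545,170), either side of the pin tab at (428,260). Next I descend along the bore axis.

Emit:
move_arm:
  motion: [0.02, -0.016, 0.7, 0, 0, 0, -1, 0.02, -0.016, 1.4, 0, 0, 0, -1, 0.02, -0.016, 2.0, 0, 0, 0, -1, 0.02, -0.016, 2.4, 0, 0, 0, -1, 0.02, -0.016, 2.65, 0, 0, 0, -1, 0.02, -0.016, 2.7, 0, 0, 0, -1, 0.02, -0.016, 2.7, 0, 0, 0, -1]

```text
time_s: 2.45
tcp_pos: [0.5725, 0.0084, 0.109]
ee_rot: [[0.921, -0.014, 0.389], [-0.015, -1.0, -0.0], [0.389, -0.006, -0.921]]
wrist_force: [-0.3, 0.4, 0.8]
gripper_width: 0.999
```

```bash
python3 - <<'E'
from h import *
for n in P:
    im=imaging.capture(n); c=(proj(n,B)[0]-[50,40]).astype(int)
    cv2.imwrite(f"pics/a2_{n}.png",cv2.resize(im[c[1]:c[1]+80,c[0]:c[0]+100],None,fx=7,fy=7,interpolation=cv2.INTER_CUBIC))
s=r.sense();print(s["time_s"],RR.T@(s["tcp_pos"]-B),s["wrist_force"])
E
```

```text
2.55 [ 0.0153636  -0.0009632   0.03019788] [ 0.0778835 -0.2160909  0.316754 ]
```

View pics/a2_scene.png

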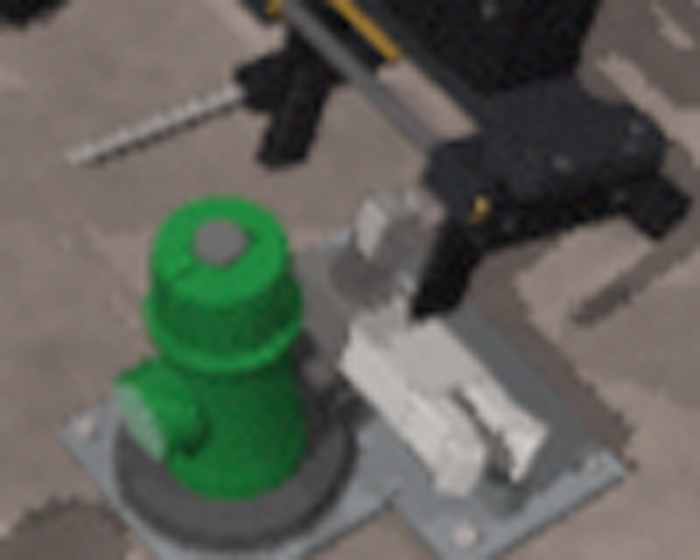

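View pics/a2_top.png

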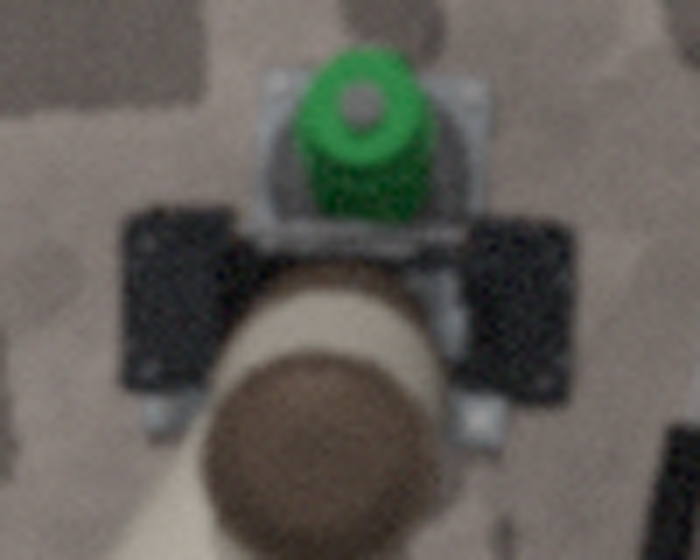

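The arm stopped short without contact, so a joint limit is likely. I'll check the joints.

```bash
python3 - <<'E'
from h import *
s=r.sense();print(s["joints"].round(1),s["tcp_pos"],s["ee_rot"].round(3))
E
```

```text
[ 16.1  14.2 -46.9  42.4  -9.2  32.1] [0.57155488 0.0081464  0.10886151] [[ 0.921 -0.014  0.389]
 [-0.015 -1.    -0.   ]
 [ 0.389 -0.006 -0.921]]
```

Joint 5 is at its −9.14° limit, because the forearm is nearly in line with a tool tilted 25°. The jaws close across the pin's y, so the tool can tilt about the jaw axis relative to the pin. I'll use a 10° lean instead of 25°.

```bash
cat >> h.py <<'E'
def tool(t):
    t=np.radians(t);z=np.array([np.sin(t),0,-np.cos(t)]);y=np.array([0,-1.,0]);return SR@np.column_stack([np.cross(y,z),y,z])
T10=tool(10)
def tcp_for(grip_rack,R): return B+RR@np.array(grip_rack)+.019*R[:,2]
E
python3 - <<'E'
from h import *
print(T10.round(3))
print(mv(tcp_for([0,0,.045],T10),T10)); print(mv(tcp_for([0,0,.030],T10),T10))
E
```

```text
[[ 0.985 -0.017  0.174]
 [-0.017 -1.    -0.003]
 [ 0.174  0.    -0.985]]
[-0.503 -0.024  0.108 -0.074 -2.577  0.02 ]
[-0.49  -0.021  0.482 -0.074 -2.577  0.02 ]
```

Emit:
move_arm:
  motion: [-0.5, -0.024, 0.1, -0.074, -2.58, 0.02, -1, -0.5, -0.024, 0.1, -0.074, -2.58, 0.02, -1, -0.5, -0.024, 0.1, -0.074, -2.58, 0.02, -1, -0.5, -0.024, 0.1, -0.074, -2.58, 0.02, -1, -0.49, -0.021, 0.3, -0.074, -2.58, 0.02, -1, -0.49, -0.021, 0.48, -0.074, -2.58, 0.02, -1, -0.49, -0.021, 0.48, -0.074, -2.58, 0.02, -1]

```text
time_s: 3.13
tcp_pos: [0.5595, 0.0084, 0.0819]
ee_rot: [[0.985, -0.018, 0.171], [-0.017, -1.0, -0.005], [0.171, 0.002, -0.985]]
wrist_force: [-0.4, -0.1, -0.1]
gripper_width: 0.996
```

```bash
python3 - <<'E'
from h import *
for n in P:
    im=imaging.capture(n); c=(proj(n,B)[0]-[50,40]).astype(int)
    cv2.imwrite(f"pics/a3_{n}.png",cv2.resize(im[c[1]:c[1]+80,c[0]:c[0]+100],None,fx=7,fy=7,interpolation=cv2.INTER_CUBIC))
s=r.sense();print(s["time_s"],s["joints"].round(1),s["wrist_force"])
print(mv(tcp_for([0,0,.030],T10),T10))
E
```

```text
3.2333 [ 19.3  19.9 -29.4   6.7 -31.7  64.3] [-0.43081363  1.18498854 -0.55524314]
[ 0.044 -0.024 -0.015  0.018  0.028  0.   ]
```

View pics/a3_scene.png

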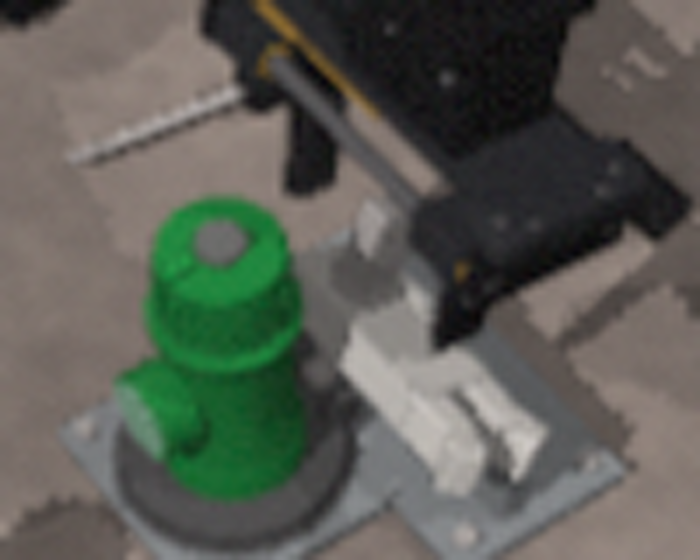

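The pose is good: j5 is −32° and the fingers straddle the tab at crop (375,225). I'll close the gripper.

Emit:
move_arm:
  motion: [0.03, -0.02, 0, 0, 0, 0, 1, 0.03, -0.02, 0, 0, 0, 0, 1, 0.03, -0.02, 0, 0, 0, 0, 1, 0.03, -0.02, 0, 0, 0, 0, 1, 0.03, -0.02, 0, 0, 0, 0, 1, 0.03, -0.02, 0, 0, 0, 0, 1, 0.03, -0.02, 0, 0, 0, 0, 1, 0.03, -0.02, 0, 0, 0, 0, 1, 0.03, -0.02, 0, 0, 0, 0, 1, 0.03, -0.02, 0, 0, 0, 0, 1]

```text
time_s: 4.07
tcp_pos: [0.5606, 0.0091, 0.0828]
ee_rot: [[0.985, -0.018, 0.171], [-0.017, -1.0, -0.005], [0.171, 0.002, -0.985]]
wrist_force: [-0.5, -0.5, 0.2]
gripper_width: 0.328
```

```bash
python3 - <<'E'
from h import *
s=r.sense();print(s["time_s"],s["joints"].round(1),s["wrist_force"],s["moment"],s["gripper_width"]*87)
print("grip in rack",RR.T@(s["tcp_pos"]-.019*s["ee_rot"][:,2]-B))
print("rackaxes in tool", (s["ee_rot"].T@RR).round(4), mv(tcp_for([0,0,.03],T10),T10))
E
```

```text
4.0667 [ 19.4  20.  -29.2   6.7 -31.8  64.2] [-0.45042956 -0.54466783  0.21860449] [ 0.00994531  0.36888923 -0.04276257] 28.496136576202055
grip in rack [-0.00068016 -0.00013274  0.02953334]
rackaxes in tool [[ 9.653e-01 -0.000e+00 -2.612e-01]
 [ 4.000e-04 -1.000e+00  1.600e-03]
 [-2.612e-01 -1.600e-03 -9.653e-01]] [ 0.015 -0.004 -0.016  0.019  0.028 -0.   ]
```

Emit:
move_arm:
  motion: [0, 0, 0, 0, 0, 0, 1, 0, 0, 0, 0, 0, 0, 1, 0, 0, 0, 0, 0, 0, 1, 0, 0, 0, 0, 0, 0, 1, 0, 0, 0, 0, 0, 0, 1]

```text
time_s: 4.48
tcp_pos: [0.5605, 0.0091, 0.0828]
ee_rot: [[0.985, -0.018, 0.171], [-0.017, -1.0, -0.005], [0.171, 0.002, -0.985]]
wrist_force: [-0.3, -0.3, 0.0]
gripper_width: 0.158
```

```bash
python3 - <<'E'
from h import *
s=r.sense();print(s["time_s"],s["wrist_force"],s["moment"],s["gripper_width"]*87)
print("grip in rack",RR.T@(s["tcp_pos"]-.019*s["ee_rot"][:,2]-B))
print("rackaxes in tool", (s["ee_rot"].T@RR).round(4))
E
```

```text
4.4833 [-0.32471081 -0.31596533  0.02752936] [-0.0761003   0.40982221  0.01527929] 13.780255232148594
grip in rack [-0.00071642 -0.00014789  0.02956452]
rackaxes in tool [[ 9.653e-01 -0.000e+00 -2.613e-01]
 [ 4.000e-04 -1.000e+00  1.600e-03]
 [-2.613e-01 -1.700e-03 -9.653e-01]]
```

The tab is gripped (13.8 mm) with almost no side force. Next I pull along the rack's z by 62 mm.

Emit:
move_arm:
  motion: [0, 0, 0, 0, 0, 0, 1, 0, 0, 0, 0, 0, 0, 1, -0.033, 0, -0.12, 0, 0, 0, 1, -0.065, 0, -0.24, 0, 0, 0, 1, -0.104, 0, -0.385, 0, 0, 0, 1, -0.143, 0.001, -0.53, 0, 0, 0, 1, -0.185, 0.001, -0.685, 0, 0, 0, 1, -0.23, 0.001, -0.85, 0, 0, 0, 1, -0.271, 0.001, -1.0, 0, 0, 0, 1, -0.311, 0.002, -1.15, 0, 0, 0, 1, -0.352, 0.002, -1.3, 0, 0, 0, 1, -0.392, 0.002, -1.45, 0, 0, 0, 1, -0.42, 0.002, -1.55, 0, 0, 0, 1, -0.42, 0.002, -1.55, 0, 0, 0, 1, -0.42, 0.002, -1.55, 0, 0, 0, 1]

```text
time_s: 5.73
tcp_pos: [0.5334, 0.0097, 0.1412]
ee_rot: [[0.985, -0.018, 0.172], [-0.017, -1.0, -0.004], [0.172, 0.001, -0.985]]
wrist_force: [-0.3, -0.2, 1.1]
gripper_width: 0.157
```

```bash
python3 - <<'E'
from h import *
for n in P:
    im=imaging.capture(n); c=(proj(n,B)[0]-[50,40]).astype(int)
    cv2.imwrite(f"pics/a4_{n}.png",cv2.resize(im[c[1]:c[1]+80,c[0]:c[0]+100],None,fx=7,fy=7,interpolation=cv2.INTER_CUBIC))
s=r.sense();print(s["time_s"],s["joints"].round(1),s["wrist_force"],s["moment"],s["gripper_width"]*87)
print("grip in rack",RR.T@(s["tcp_pos"]-.019*s["ee_rot"][:,2]-B))
print("rackaxes in tool", (s["ee_rot"].T@RR).round(4))
E
```

```text
5.8333 [ 20.6  13.1 -28.5   5.8 -39.4  64.2] [ 0.12156884 -0.66938921 -0.96104885] [0.02311257 0.38643092 0.02118286] 13.254617489381076
grip in rack [-0.00094225 -0.00015738  0.09358052]
rackaxes in tool [[ 9.651e-01 -0.000e+00 -2.618e-01]
 [ 4.000e-04 -1.000e+00  1.700e-03]
 [-2.618e-01 -1.800e-03 -9.651e-01]]
```

View pics/a4_scene.png

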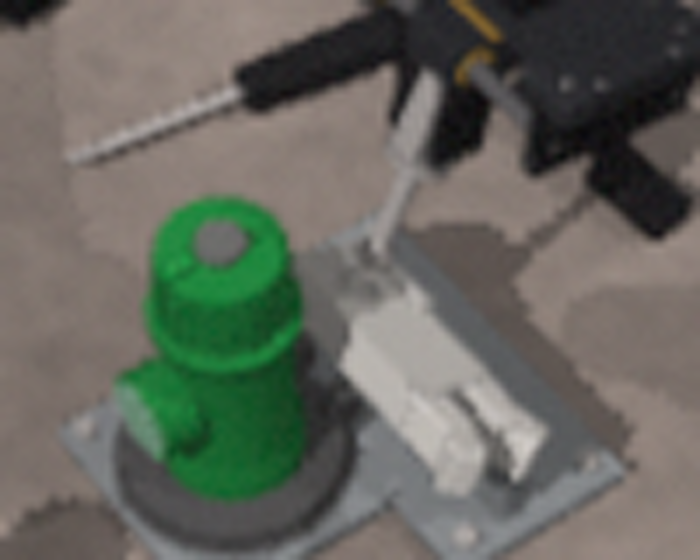

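The pin is out; its bulb is at crop (385,245), above the bore at (365,290). Next I move 110 mm along the bar's +y, then check.

Emit:
move_arm:
  motion: [0, -0.15, 0, 0, 0, 0, 1, 0, -0.4, 0, 0, 0, 0, 1, 0, -0.75, 0, 0, 0, 0, 1, 0, -1.1, 0, 0, 0, 0, 1, 0, -1.5, 0, 0, 0, 0, 1, 0, -1.9, 0, 0, 0, 0, 1, 0, -2.25, 0, 0, 0, 0, 1, 0, -2.5, 0, 0, 0, 0, 1, 0, -2.7, 0, 0, 0, 0, 1, 0, -2.75, 0, 0, 0, 0, 1, 0, -2.75, 0, 0, 0, 0, 1, 0, -2.75, 0, 0, 0, 0, 1]

```text
time_s: 6.83
tcp_pos: [0.535, 0.1194, 0.1403]
ee_rot: [[0.985, -0.018, 0.17], [-0.017, -1.0, -0.005], [0.17, 0.002, -0.985]]
wrist_force: [-0.6, -0.6, -0.2]
gripper_width: 0.155
```

```bash
python3 - <<'E'
from h import *
for n in P:
    im=imaging.capture(n); c=(proj(n,B)[0]-[50,40]).astype(int)
    cv2.imwrite(f"pics/a5_{n}.png",cv2.resize(im[c[1]:c[1]+80,c[0]:c[0]+100],None,fx=7,fy=7,interpolation=cv2.INTER_CUBIC))
s=r.sense();print(s["time_s"],s["joints"].round(1),s["wrist_force"],s["gripper_width"]*87)
print("grip in rack",RR.T@(s["tcp_pos"]-.019*s["ee_rot"][:,2]-B))
A=s["ee_rot"].T@RR;print("rackaxes in tool", A.round(4))
g=RR.T@(s["tcp_pos"]-.019*s["ee_rot"][:,2]-B)
print("rot to T10",mv(s["tcp_pos"],T10))
print("down to z .0326", A@(np.array([-.0008,.110,.0326])-g)/.04)
E
```

```text
6.9333 [ 32.5  14.6 -27.4   8.5 -40.2  50.3] [-0.37545857  0.42258959 -1.06730648] 13.680334493791896
grip in rack [-0.00112443  0.1092843   0.09339559]
rackaxes in tool [[ 9.651e-01 -8.000e-04 -2.620e-01]
 [-3.000e-04 -1.000e+00  2.200e-03]
 [-2.620e-01 -2.100e-03 -9.651e-01]]
rot to T10 [ 0.     0.     0.     0.024  0.038 -0.01 ]
down to z .0326 [ 0.40609584 -0.02123858  1.46461125]
```

View pics/a5_scene.png

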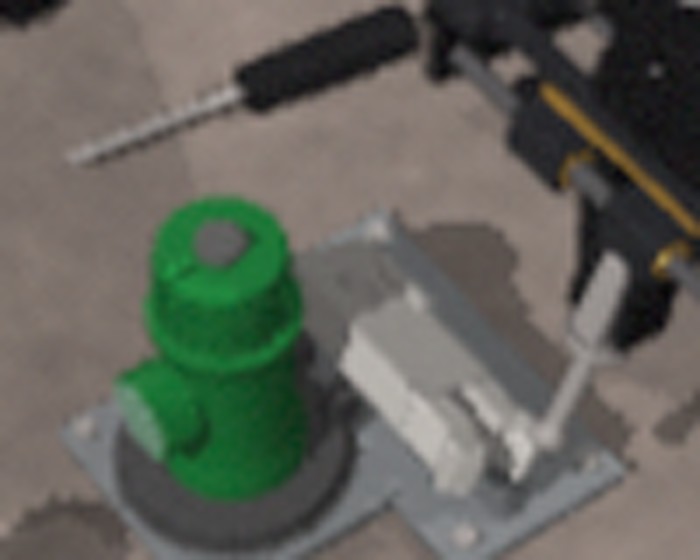

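```bash
python3 - <<'E'
from h import *
c=(proj("scene",B)[0]-[50,40]).astype(int)
for q in[(0,.109,.010),(0,.109,.017),(-.02,.097,0),(.02,.097,0),(0,.109,.064),(0,.109,.107)]: print(q,((proj("scene",B+RR@np.array(q))[0]-c+.5)*7).round())
E
```

```text
(0, 0.109, 0.01) [537. 445.]
(0, 0.109, 0.017) [544. 432.]
(-0.02, 0.097, 0) [544. 433.]
(0.02, 0.097, 0) [472. 455.]
(0, 0.109, 0.064) [590. 340.]
(0, 0.109, 0.107) [633. 253.]
```

The bulb is seen at (543,440) against (540,438) expected, and the collar at (590,345) against (590,340), so the pin is held straight. I'll descend beyond the bar's end to 3 mm collar height.

Emit:
move_arm:
  motion: [0.03, 0, 0.11, 0, 0, 0, 1, 0.08, -0.005, 0.3, 0, 0, 0, 1, 0.14, -0.01, 0.5, 0, 0, 0, 1, 0.2, -0.01, 0.72, 0, 0, 0, 1, 0.26, -0.015, 0.94, 0, 0, 0, 1, 0.315, -0.02, 1.14, 0, 0, 0, 1, 0.36, -0.02, 1.3, 0, 0, 0, 1, 0.39, -0.02, 1.41, 0, 0, 0, 1, 0.405, -0.02, 1.46, 0, 0, 0, 1, 0.405, -0.02, 1.46, 0, 0, 0, 1, 0.405, -0.02, 1.46, 0, 0, 0, 1]

```text
time_s: 7.85
tcp_pos: [0.5611, 0.1193, 0.0858]
ee_rot: [[0.985, -0.018, 0.17], [-0.018, -1.0, -0.005], [0.171, 0.002, -0.985]]
wrist_force: [-0.1, 0.0, -0.8]
gripper_width: 0.159
```

```bash
cat > st.py <<'E'
from h import *
import sys
def st(tag,tgt):
    for n in P:
        im=imaging.capture(n); c=(proj(n,B)[0]-[50,40]).astype(int)
        cv2.imwrite(f"pics/{tag}_{n}.png",cv2.resize(im[c[1]:c[1]+80,c[0]:c[0]+100],None,fx=7,fy=7,interpolation=cv2.INTER_CUBIC))
    s=r.sense();print(s["time_s"],s["joints"].round(1),s["wrist_force"],s["moment"],s["gripper_width"]*87)
    A=s["ee_rot"].T@RR
    g=RR.T@(s["tcp_pos"]-.019*s["ee_rot"][:,2]-B);print("grip in rack",g)
    for t in tgt: print(t,(A@(np.array(t)-g)/.04).round(3))
    print("rot",mv(s["tcp_pos"],T10)[3:])
E
python3 -c "
from st import *
st('a6',[(-.0008,.110,.0326),(-.0008,.075,.0326),(-.0008,.075,.0296)])"
```

```text
7.95 [ 30.9  20.9 -28.1   9.7 -33.1  50.3] [ 0.2404954  -0.5494674  -0.62181776] [-0.0508354   0.4009903  -0.01267339] 13.982417614143037
grip in rack [-0.00047996  0.11009317  0.03313756]
(-0.0008, 0.11, 0.0326) [-0.004  0.002  0.015]
(-0.0008, 0.075, 0.0326) [-0.004  0.877  0.016]
(-0.0008, 0.075, 0.0296) [0.016 0.877 0.089]
rot [ 0.018  0.029 -0.009]
```

View pics/a6_scene.png

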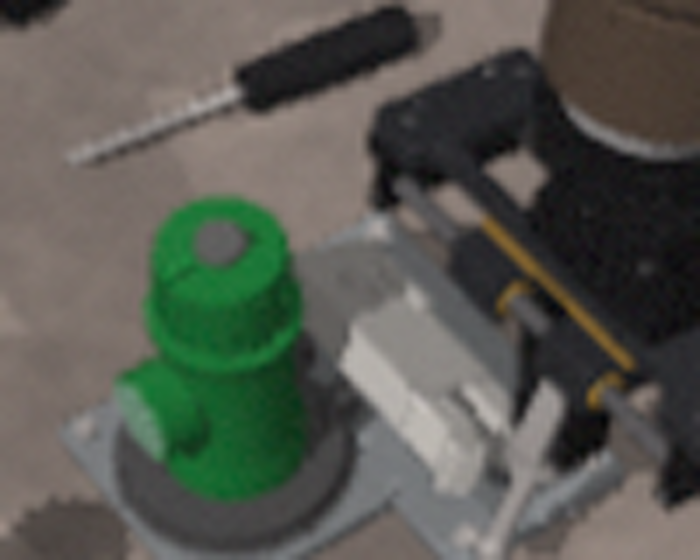

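The shaft is at crop (508,500), in front of the slot opening at (500,455), with no contact force. I'll slide it in slowly.

Emit:
move_arm:
  motion: [-0.004, 0.06, 0.01, 0, 0, 0, 1, -0.004, 0.14, 0.01, 0, 0, 0, 1, -0.004, 0.23, 0.01, 0, 0, 0, 1, -0.004, 0.32, 0.01, 0, 0, 0, 1, -0.004, 0.41, 0.01, 0, 0, 0, 1, -0.004, 0.5, 0.01, 0, 0, 0, 1, -0.004, 0.59, 0.01, 0, 0, 0, 1, -0.004, 0.68, 0.01, 0, 0, 0, 1, -0.004, 0.76, 0.01, 0, 0, 0, 1, -0.004, 0.83, 0.01, 0, 0, 0, 1, -0.004, 0.877, 0.01, 0, 0, 0, 1, -0.004, 0.877, 0.01, 0, 0, 0, 1]

```text
time_s: 8.95
tcp_pos: [0.5604, 0.0839, 0.0857]
ee_rot: [[0.985, -0.019, 0.171], [-0.018, -1.0, -0.005], [0.171, 0.001, -0.985]]
wrist_force: [0.2, -0.4, -0.4]
gripper_width: 0.155
```

```bash
python3 -c "
from st import *
st('a7',[(-.0008,.075,.0326),(-.0008,.075,.0296)])"
```

```text
9.05 [ 27.4  20.3 -28.8   8.9 -32.5  54.4] [-0.33391937 -0.26416742 -1.01841024] [-0.02057102  0.41968838  0.00921228] 14.193681436856464
grip in rack [-0.00064614  0.07499912  0.03287506]
(-0.0008, 0.075, 0.0326) [-0.002 -0.     0.008]
(-0.0008, 0.075, 0.0296) [ 0.018 -0.     0.08 ]
rot [ 0.018  0.027 -0.009]
```

View pics/a7_scene.png

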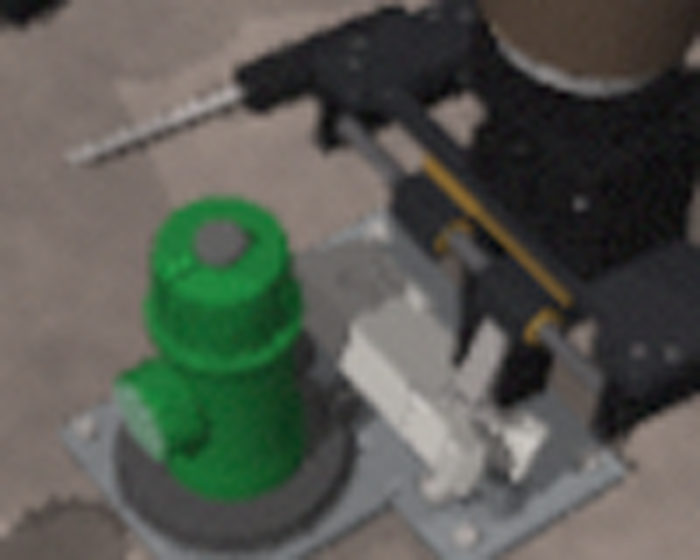

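The shaft is in the slot without force. I'll lower the collar until it touches.

Emit:
move_arm:
  motion: [0.006, 0, 0.03, 0, 0, 0, 1, 0.012, 0, 0.055, 0, 0, 0, 1, 0.018, 0, 0.08, 0, 0, 0, 1, 0.019, 0, 0.085, 0, 0, 0, 1, 0.019, 0, 0.085, 0, 0, 0, 1]

```text
time_s: 9.47
tcp_pos: [0.5618, 0.0843, 0.0824]
ee_rot: [[0.985, -0.018, 0.171], [-0.018, -1.0, -0.005], [0.171, 0.002, -0.985]]
wrist_force: [0.3, 1.0, -0.2]
gripper_width: 0.161
```

```bash
python3 -c "
from st import *
st('a8',[(-.0008,.075,.0296)])"
```

```text
9.5667 [ 27.3  20.6 -28.9   8.9 -32.1  54.4] [-0.97538363  0.14742983 -1.1227267 ] [-0.04706634  0.39354903  0.02054338] 13.620432870866788
grip in rack [-0.00084283  0.0750284   0.0293251 ]
(-0.0008, 0.075, 0.0296) [-0.001  0.001 -0.007]
rot [ 0.018  0.029 -0.008]
```

View pics/a8_scene.png

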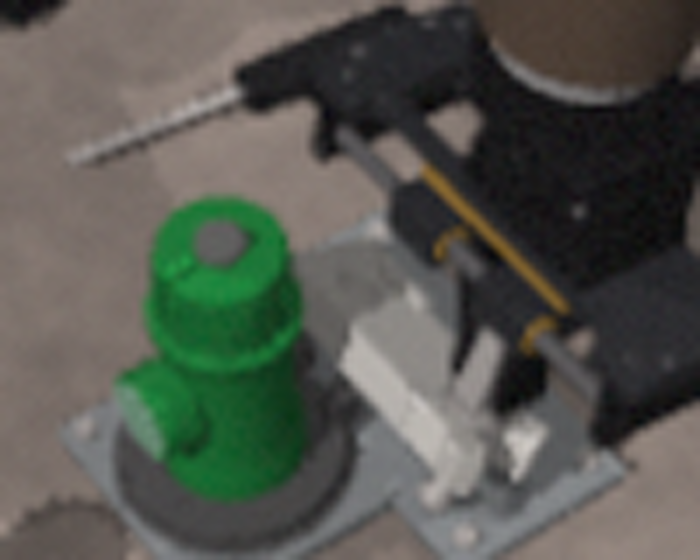

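Emit:
move_arm:
  motion: [0.005, 0, 0.018, 0, 0, 0, 1, 0.01, 0, 0.036, 0, 0, 0, 1, 0.014, 0, 0.05, 0, 0, 0, 1, 0.014, 0, 0.05, 0, 0, 0, 1]

```text
time_s: 9.9
tcp_pos: [0.5621, 0.0843, 0.0821]
ee_rot: [[0.985, -0.018, 0.171], [-0.018, -1.0, -0.005], [0.171, 0.002, -0.985]]
wrist_force: [-7.1, 1.4, 10.2]
gripper_width: 0.161
```

```bash
python3 -c "
from st import *
st('a9',[(-.0008,.075,.0296)])"
```

```text
10.0 [ 27.3  20.7 -28.9   9.  -32.1  54.4] [-7.23497107  1.04035436 10.71021016] [0.37565057 1.9832407  0.09016814] 13.853210859886508
grip in rack [-0.00068466  0.07505348  0.02888607]
(-0.0008, 0.075, 0.0296) [-0.007  0.001 -0.016]
rot [ 0.022  0.029 -0.005]
```

The collar is seated (about 12 N along the bar's normal). I'll release and back off along the tool axis.

Emit:
move_arm:
  motion: [-0.003, 0, -0.01, 0, 0, 0, -1, -0.003, 0, -0.01, 0, 0, 0, -1, -0.003, 0, -0.01, 0, 0, 0, -1, -0.003, 0, -0.01, 0, 0, 0, -1, -0.003, 0, -0.01, 0, 0, 0, -1, -0.003, 0, -0.01, 0, 0, 0, -1, -0.02, 0, -0.1, 0, 0, 0, -1, -0.05, 0, -0.3, 0, 0, 0, -1, -0.1, 0, -0.8, 0, 0, 0, -1, -0.2, 0, -1.5, 0, 0, 0, -1, -0.3, 0, -2.2, 0, 0, 0, -1, -0.6, 0, -3, 0, 0, 0, -1, -0.9, 0, -3.4, 0, 0, 0, -1, -1, 0, -3.5, 0, 0, 0, -1, -1, 0, -3.5, 0, 0, 0, -1]

```text
time_s: 11.25
tcp_pos: [0.4983, 0.0859, 0.2149]
ee_rot: [[0.985, -0.017, 0.174], [-0.017, -1.0, -0.003], [0.174, -0.0, -0.985]]
wrist_force: [-0.0, 0.7, -0.1]
gripper_width: 0.999
```

```bash
python3 - <<'E'
from st import *
st('b1',[])
from ov import draw
draw(Q,{n:imaging.capture(n) for n in P},"b2",pin=(0,.074,0))
E
```

```text
11.35 [ 31.5   6.  -26.2   7.  -49.8  53.4] [ 0.28542388  0.67201263 -1.10995421] [0.05008176 0.33786303 0.00551537] 86.93720479620734
grip in rack [-0.00329315  0.07523964  0.17397274]
rot [ 0.024  0.04  -0.003]
```

View pics/b1_scene.png

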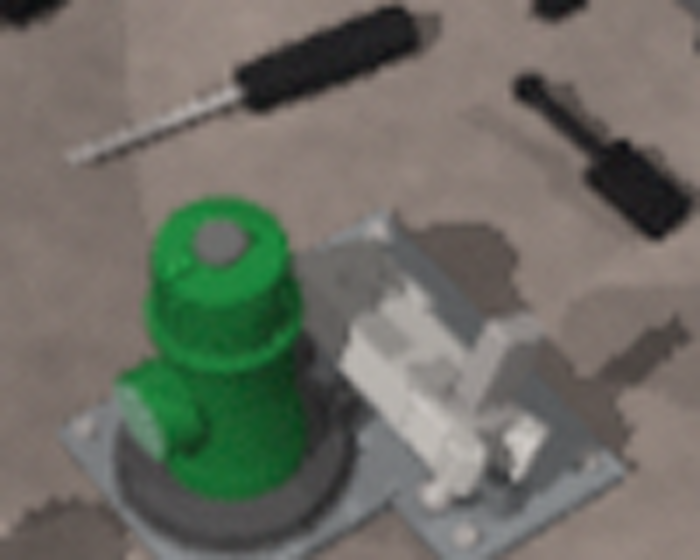

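View pics/b2_scene.png

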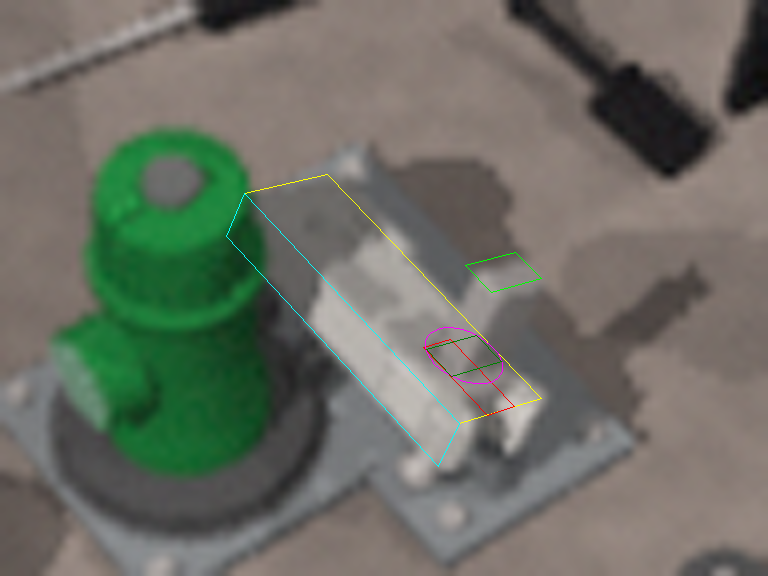

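The pin stands parked in the notch, collar flat: tab at crop (505,350), collar at (465,385) in b1_scene. Next I check the radio's middle in both views and plan the cap grasp.

```bash
python3 - <<'E'
from h import *
from scipy.optimize import least_squares
ims={n:imaging.capture(n) for n in P}
im=ims["scene"]; g=im.max(2); m=(g<50).astype(np.uint8)
m[:, :235]=0; m[:,305:]=0; m[:270]=0; m[345:]=0
n,l,stt,ct=cv2.connectedComponentsWithStats(m);i=1+np.argmax(stt[1:,4]);print(stt[i],ct[i])
print("scene center ray at z.045",onz("scene",ct[i],.045))
im=ims["top"]; g=im.max(2); m=(g<60).astype(np.uint8)
m[:, :180]=0; m[:,245:]=0; m[:120]=0; m[165:]=0
n,l,stt,ct=cv2.connectedComponentsWithStats(m);i=1+np.argmax(stt[1:,4]);print(stt[i],ct[i]); print(onz("top",ct[i],.05))
tv=np.column_stack([[1,0,0],[0,-1,0],[0,0,-1]]); 
RV=Rz(np.radians(-20))@tv
rm=np.array([.771,.171]);print("az",np.degrees(np.arctan2(*(rm-O[:2])[::-1])),np.linalg.norm(rm-O[:2]))
print(mv([O[0],O[1],.24],RV)); print(mv([O[0],O[1],.121],RV))
E
```

```text
[ 245  278   50   61 1561] [270.21460602 307.71684817]
scene center ray at z.045 [0.76743958 0.17462283 0.045     ]
[192 131  44  22 827] [213.31680774 141.34220073]
[0.76727804 0.17182245 0.05      ]
az 50.24286735713585 0.21202914893947958
[ 3.519  1.875 -0.107 -0.284 -1.931  3.782]
[ 3.017  1.865  2.826 -0.284 -1.931  3.782]
```

Both views agree on the radio's middle at (0.768, 0.173), an azimuth of about 51°, so the turn needed is about +52°. I'll move over the cap.

Emit:
move_arm:
  motion: [0.2, 0.1, -0.9, 0, -0.5, 0.8, -1, 3.5, 1.87, -0.15, -0.284, -1.93, 3.78, -1, 3.52, 1.875, -0.107, -0.284, -1.93, 3.78, -1, 3.52, 1.875, -0.107, -0.284, -1.93, 3.78, -1, 3.52, 1.875, -0.107, -0.284, -1.93, 3.78, -1, 3.52, 1.875, -0.107, -0.284, -1.93, 3.78, -1, 3.52, 1.875, -0.107, -0.284, -1.93, 3.78, -1, 3.52, 1.875, -0.107, -0.284, -1.93, 3.78, -1, 3.52, 1.875, -0.107, -0.284, -1.93, 3.78, -1]

```text
time_s: 12.3
tcp_pos: [0.6347, 0.0084, 0.2399]
ee_rot: [[0.94, -0.341, -0.001], [-0.341, -0.94, -0.0], [-0.0, 0.0, -1.0]]
wrist_force: [-0.2, -0.3, 0.5]
gripper_width: 0.997
```

```bash
python3 - <<'E'
from st import *
st('c1',[])
RV=Rz(np.radians(-20))@np.diag([1,-1,-1])
print(mv([O[0],O[1],.121],RV))
E
```

```text
12.4 [ 15.4  22.3   3.6   0.  -71.2  54.7] [-0.39358807 -0.07518636 -0.24294714] [ 0.01703111 -0.00109318  0.00198005] 86.91045087034858
grip in rack [0.13634089 0.00064624 0.14022895]
rot [ 0.327  1.973 -3.775]
[ 0.019  0.011  2.993 -0.005 -0.008  0.016]
```

View pics/c1_scene.png

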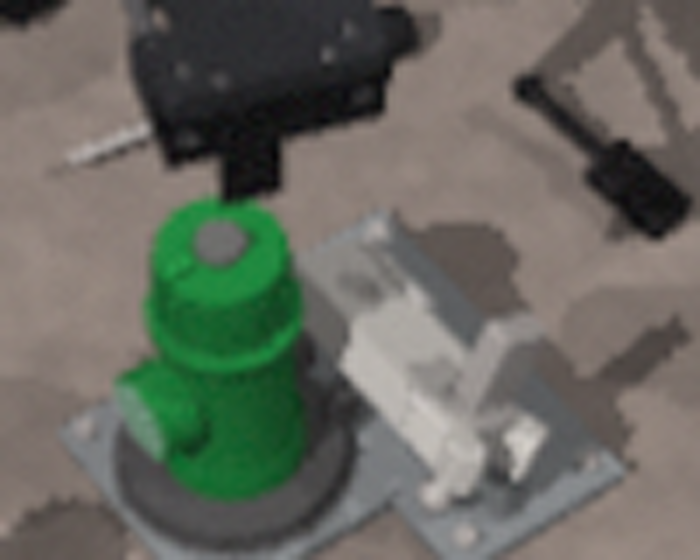

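The gripper is above the cap (the finger at crop (250,175) looks offset only because of its height). I'll descend to TCP z=0.121.

Emit:
move_arm:
  motion: [0.02, 0.01, 0.6, 0, 0, 0, -1, 0.02, 0.01, 1.2, 0, 0, 0, -1, 0.02, 0.01, 1.7, 0, 0, 0, -1, 0.02, 0.01, 2.1, 0, 0, 0, -1, 0.02, 0.01, 2.5, 0, 0, 0, -1, 0.02, 0.01, 2.8, 0, 0, 0, -1, 0.02, 0.01, 2.95, 0, 0, 0, -1, 0.02, 0.01, 2.99, 0, 0, 0, -1, 0.02, 0.01, 2.99, 0, 0, 0, -1]

```text
time_s: 13.15
tcp_pos: [0.6354, 0.0084, 0.1216]
ee_rot: [[0.94, -0.34, 0.001], [-0.34, -0.94, 0.0], [0.001, -0.001, -1.0]]
wrist_force: [0.3, -0.2, -0.0]
gripper_width: 1.0
```

```bash
python3 - <<'E'
from st import *
st('c2',[])
RV=Rz(np.radians(-20))@np.diag([1,-1,-1])
print(mv([O[0],O[1],.121],RV))
E
```

```text
13.25 [ 15.3  27.7  -5.7   0.  -56.5  54.8] [ 0.39287041  0.71575693 -0.58989919] [-0.0464693  -0.05253192  0.00103522] 87.01437086389016
grip in rack [0.08752299 0.00037382 0.03252954]
rot [ 0.318  1.947 -3.769]
[-0.012  0.014  0.037 -0.018 -0.032  0.023]
```

View pics/c2_scene.png

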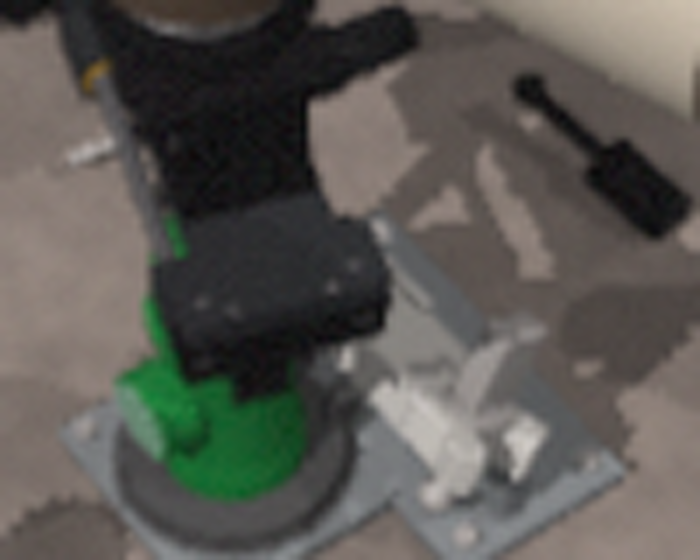

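The fingers are around the cap with no contact. I'll close.

Emit:
move_arm:
  motion: [0, 0.01, 0, 0, 0, 0, 1, 0, 0.01, 0, 0, 0, 0, 1, 0, 0.01, 0, 0, 0, 0, 1, 0, 0.01, 0, 0, 0, 0, 1, 0, 0.01, 0, 0, 0, 0, 1, 0, 0.01, 0, 0, 0, 0, 1, 0, 0.01, 0, 0, 0, 0, 1, 0, 0.01, 0, 0, 0, 0, 1, 0, 0.01, 0, 0, 0, 0, 1, 0, 0.01, 0, 0, 0, 0, 1]

```text
time_s: 14.08
tcp_pos: [0.635, 0.0063, 0.1224]
ee_rot: [[0.94, -0.34, 0.001], [-0.34, -0.94, -0.002], [0.001, 0.002, -1.0]]
wrist_force: [-1.1, -5.5, 0.4]
gripper_width: 0.589
```

```bash
python3 - <<'E'
from st import *
st('c3',[])
E
```

```text
14.1833 [ 15.2  27.7  -5.8   0.1 -56.6  54.8] [-1.75517459 -5.74149949  0.81664506] [-1.59535185  0.3867462   0.05796769] 51.30797138686657
grip in rack [ 0.08661422 -0.00167525  0.03282498]
rot [ 0.351  1.972 -3.768]
```

Gripped at 51 mm, and the 6 N side force says the axis is about 2 mm towards −y. Re-centring on the measured pose takes care of that. Now I turn −10.4 units about tool z.

Emit:
move_arm:
  motion: [0, 0.015, 0, 0, 0, 0, 1, 0, 0.015, 0, 0, 0, 0, 1, 0, 0.01, 0, 0, 0, -0.6, 1, 0, 0.01, 0, 0, 0, -1.4, 1, 0, 0.01, 0, 0, 0, -2.3, 1, 0, 0.01, 0, 0, 0, -3.2, 1, 0, 0.01, 0, 0, 0, -4.1, 1, 0, 0.01, 0, 0, 0, -5.0, 1, 0, 0.01, 0, 0, 0, -5.9, 1, 0, 0.01, 0, 0, 0, -6.8, 1, 0, 0.01, 0, 0, 0, -7.7, 1, 0, 0.01, 0, 0, 0, -8.6, 1, 0, 0.01, 0, 0, 0, -9.4, 1, 0, 0.01, 0, 0, 0, -10.0, 1, 0, 0.01, 0, 0, 0, -10.4, 1, 0, 0.01, 0, 0, 0, -10.4, 1, 0, 0.01, 0, 0, 0, -10.4, 1]

```text
time_s: 15.6
tcp_pos: [0.635, 0.0069, 0.1224]
ee_rot: [[0.847, 0.531, 0.001], [0.531, -0.847, -0.001], [0.0, 0.001, -1.0]]
wrist_force: [-1.5, 4.0, 0.4]
gripper_width: 0.587
```

```bash
python3 - <<'E'
from st import *
st('c4',[])
s=r.sense();print(np.degrees(np.arctan2(s["ee_rot"][1,0],s["ee_rot"][0,0])),s["tcp_pos"])
E
```

```text
15.7 [ 1.520e+01  2.760e+01 -5.800e+00  1.000e-01 -5.650e+01  1.068e+02] [-2.27812592  4.84039666  0.74047985] [1.28115742 0.32799212 0.06078049] 51.262787324395475
grip in rack [ 0.0865791  -0.00112086  0.03287056]
rot [-0.565  1.936  6.601]
32.08716142786563 [0.63497466 0.00687026 0.12238077]
```

View pics/c4_scene.png

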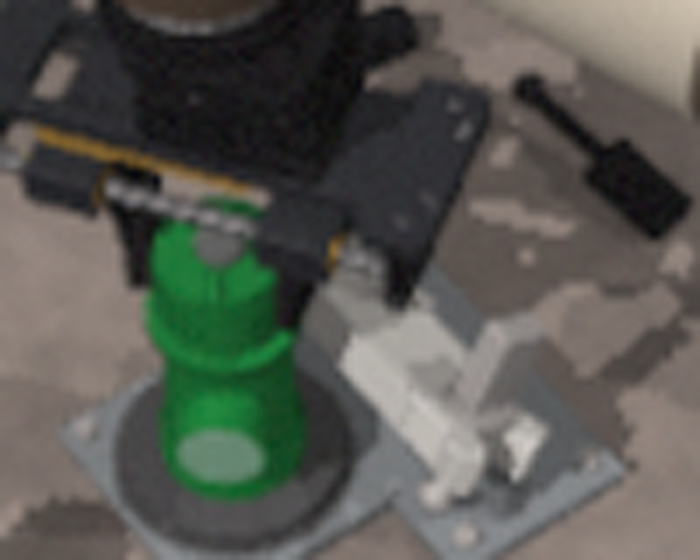

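The lantern turned: the lens is now at crop (225,455), facing the radio. I'll release and lift.

Emit:
move_arm:
  motion: [0, 0, 0, 0, 0, 0, -1, 0, 0, 0, 0, 0, 0, -1, 0, 0, 0, 0, 0, 0, -1, 0, 0, 0, 0, 0, 0, -1, 0, 0, 0, 0, 0, 0, -1, 0, 0, 0, 0, 0, 0, -1, 0, 0, 0, 0, 0, 0, -1, 0, 0, -0.5, 0, 0, 0, -1, 0, 0, -1.2, 0, 0, 0, -1, 0, 0, -2, 0, 0, 0, -1, 0, 0, -3, 0, 0, 0, -1, -1.5, 0, -3.5, 0, 0, 0, -1, -3, 0, -3.5, 0, 0, 0, -1, -4, 0, -3.5, 0, 0, 0, -1, -4.5, 0, -3.5, 0, 0, 0, -1, -4.5, 0, -3.5, 0, 0, 0, -1]

```text
time_s: 17.03
tcp_pos: [0.4781, -0.0904, 0.2631]
ee_rot: [[0.848, 0.53, 0.001], [0.53, -0.848, -0.001], [0.0, 0.001, -1.0]]
wrist_force: [0.3, -0.6, -0.3]
gripper_width: 0.999
```

```bash
python3 - <<'E'
from st import *
st('d1',[])
ims={n:imaging.capture(n) for n in P}
for n in P: cv2.imwrite(f"pics/d_{n}.png",ims[n])
n="scene";c=(proj(n,O)[0]-[65,55]).astype(int);im=cv2.resize(ims[n][c[1]:c[1]+125,c[0]:c[0]+130],None,fx=4.8,fy=4.8,interpolation=cv2.INTER_CUBIC)
w=lambda X:tuple(((proj(n,X)[0]-c+.5)*4.8).astype(int).tolist())
a=np.radians(51);o=O+[0,0,.071];d=np.array([np.cos(a),np.sin(a),0])
cv2.line(im,w(o+.042*d),w(o+.21*d),(0,0,255),1);cv2.circle(im,w(o+.042*d),4,(255,0,255),1)
cv2.circle(im,w([.768,.173,.042]),4,(0,255,255),-1)
o=O+[0,0,.149];cv2.line(im,w(o),w(o+.026*d),(0,0,255),1)
cv2.imwrite("pics/d2.png",im)
E
```

```text
17.1333 [ 8.500e+00  6.800e+00 -1.420e+01  1.000e-01 -6.880e+01  1.134e+02] [-0.06392762 -0.63462505 -0.34589911] [-0.06719859 -0.08894473  0.08367362] 87.01466354058014
grip in rack [ 0.00751583 -0.1005207   0.22540339]
rot [-0.561  1.916  6.577]
```

View pics/d2.png

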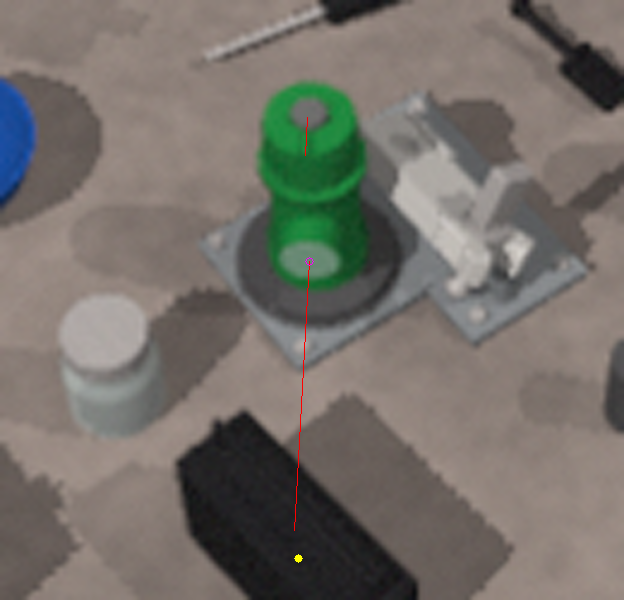

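View pics/d_scene.png

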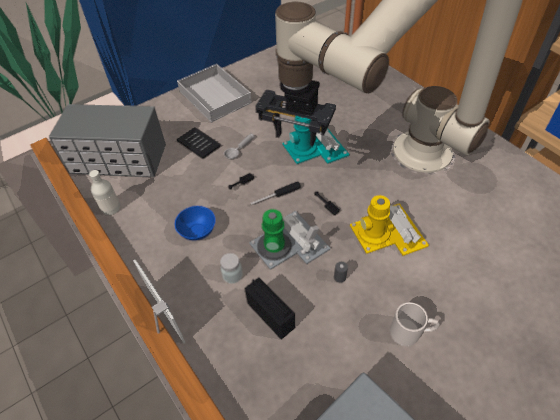

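The lens centre (309,260) sits on the predicted 51° ray, which runs to the radio's middle. The pin is still parked at (500,200), the bystanders look unmoved, and the gripper hangs free at z = 0.26 m. I'm handing in.

```bash
python3 -c "
from h import *
print(r.sense()['joint_velocities'].round(2)); print(r.finish_job())"
```

```text
[ 0.73  1.85  1.07 -0.01 -0.03  0.04]
the job is handed in; nothing more can be done
None
```

I drew the pin out along its slanted bore, parked it in the side notch and let it go. Then I turned the lantern about 52° by its cap to face the radio, and handed the job in at about 17 s of the 51 s allowed.

**Last checks:**
- **Pin:** it stands in the notch with its collar on the bar. I felt the collar seat at about 12 N before letting go, and it had not moved in the final picture.
- **Lantern:** the lens centre lies on the predicted 51° ray, which passes close to the radio's middle at about (0.768, 0.173). The two cameras agree on that point to about 3 mm.
- **Everything else:** the radio and the other loose things look unmoved, judged by eye. The gripper is open and clear of everything.

**What disagreed:**
- **Tool lean:** the planned 25° lean ran joint 5 into its limit on the first approach. I gripped the tab with a 10° lean instead, and the pin was still pulled along its own axis.
- **Bar position:** in the images the bar lay about 2–4 mm from where the base-plate fit put it. I shifted the fit by 2 mm and made the pin moves relative to where it was gripped.
- **Cap centre:** it was about 2 mm off my estimate, which gave about 6 N of side force on gripping.

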